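# Set the day wheel of the water tank to Friday

## Task

The water tank on the drinks table has just been refilled, but the day wheel in its lid still shows an earlier day. With a fingertip, flick the wheel's edge forward, the way the arrow on the lid points, one click at a time, letting it settle after each, until Friday's green dot sits in the window; do not run past green. Keep it a light touch: do not pinch the wheel or lean on the tank, and leave the glasses and the other things on the table where they are.

Things in the scene. Friction and masses are not known exactly. Their poses are not given: they have to be found in the camera images.
- tank: full, heavy water tank, does not move: clear box 286 x 148 mm on a steel stand, tap at one end, light grey lid 312 x 160 mm. Origin on the table straight under the wheel's axis. x runs from the wheel's end to the tap's end, y to the left of one facing the wheel's end, z up. Lid top 270 mm above the table, lid edge at the wheel's end x = -12 mm, sides y = -80 and 80 mm; turned up to 0.4 rad
- day_wheel (a joint): turn of the day wheel (rad), growing forward: anticlockwise from above, so that its exposed edge moves to the tank's -y. Seven click stops: 0 Monday blue, 0.898 Tuesday yellow, 1.795 Wednesday red, 2.693 Thursday brown, 3.590 Friday green, 4.488 Saturday orange, 5.386 Sunday black. Starts on Monday, Tuesday or Wednesday (in 1 of 50 cases stuck half way between). Pushing a lobe takes about 3 N
- wheel_top (a point): centre of the wheel's top face, on its vertical axis, 265.5 mm above the table. A flat white disc 12 mm thick, radius 31 mm, with seven round lobes on its edge (radius 5.5 mm, centred 34.5 mm from the axis, tips at 40 mm). It lies in a slot under the lid's top skin; its edge sticks out 28 mm beyond the lid at the tank's -x end, with free air below, beside and in front
- lobe (a point): where, at every click stop, the centre of the lobe to push stands, at the wheel's top: x = -33.3, y = 8.9 mm in the tank's frame (15 degrees to +y of -x). The next lobes stand at x = -27.7, y = -20.5 mm and x = -13.8, y = 31.6 mm. Pushed to -y and let go past half way (26 degrees) the wheel clicks on to the next stop by itself; short of that it falls back. This point is fixed to the tank
- arrow (a point): dark arrow on the lid's top beside the edge over the wheel, 40 mm long; centre on the lid's midline above the wheel's axis. It points to the tank's -y: forward
- window (a point): centre of the window in the lid, 20 x 18 mm with a thin black frame, 22.5 mm from the wheel's axis along the tank's +x, level with the lid's top. The coloured dot (17 mm across) that shows in it is the day that is set. Dots seen on the part of the wheel that sticks out do not count
- stack_tall: nested stack of three upturned clear tumblers, 76 mm across, 174 mm high, on the white tray; origin at the centre of its underside. Bystander.
- stack_short: nested stack of two upturned clear tumblers, 76 mm across, 132 mm high, on the white tray; origin at the centre of its underside. Bystander.
- tumbler_tray: single upturned clear fluted drinking glass, 76 mm across at the rim (below), 60 mm at the top, 90 mm high; origin at the centre of its underside. It stands on the white tray. Bystander.
- sweetener_tub: low round white tub with an orange lid, 63 mm across, 36 mm high, standing on the tank's lid 125 to 165 mm from the wheel's axis; origin at the centre of its underside. Bystander.
- napkins: pile of brown paper napkins, 160 x 160 mm, 25 mm high; origin at the centre of its underside. Bystander.
- cake: small round layered cake, 56 mm across, 32 mm high, on the napkins; origin at the centre of its underside. Bystander.
- tea_tin: green tea tin with a steel lid, 77 mm across, 120 mm high; origin at the centre of its underside. Bystander.

How it is judged (in metres and radians):
On the way:
1. the wheel comes to rest on Thursday (brown), the day before, on its way (value of joint day_wheel between 2.543 and 2.843 rad and velocity of joint day_wheel between -0.3 and 0.3 rad/s), for 0.2 s.
At the end, for the whole second after the job is handed in: the wheel rests on Friday: green in the window, joint value within 0.15 rad of 3.590, not turning; every bystander within 20 mm of where it stood (value of joint day_wheel between 3.44 and 3.74 rad and velocity of joint day_wheel between -0.3 and 0.3 rad/s and distance of each of stack_tall, stack_short, tumbler_tray, sweetener_tub, napkins, cake, tea_tin from where it was at the start of the episode below 0.02 m); the robot touches nothing.
It fails at once if the wheel is run past Friday (value of joint day_wheel above 4.05 rad).
It fails at once if the wheel is turned backwards past Monday (value of joint day_wheel below -0.46 rad).
It fails at once if the wheel is pinched or the tank leant on (over 25 N) (contact force between any of the fingers, the arm and tank above 25 N).
It fails at once if a glass or another bystander is shifted or lifted by more than 20 mm (distance of any of stack_tall, stack_short, tumbler_tray, sweetener_tub, napkins, cake, tea_tin from where it was at the start of the episode above 0.02 m).
It also fails if it takes over 45 s, if anything falls off the work surface, if the arm or the gripper's body presses on something with over 40 N, if the wrist force passes 120 N, or if a joint passes its speed limit or range.

## Robot

A 6-joint arm with a two-finger parallel gripper is mounted at the origin on the work surface. World frame = base frame: x ahead of the robot, y to its left, z up, the work surface at z = 0. Lengths are in m, angles in degrees, forces in N, time in s.
With the tool pointing down it reaches from about 0.25 to 0.725 m from the base axis. Payload 9.7 kg.
Tool frame: the origin (TCP) lies midway between the tips of the shut fingers; the grasp point (between the pads) lies bot.grasp_offset behind it (bot.grasp_offset is the distance from the TCP to the grasp point, in m); x points along the fingers, y is the direction in which the jaws open and shut, and the axes are right-handed (so a half turn about x gives the same grasp; the last joint's range is limited). The gripper opens to 85 mm and grips with 20 to 120 N. Pads are 22 mm wide; open, the fingers measure 114 mm over their backs; the gripper's body (76 mm by 85 mm) begins 54 mm behind the grasp point. The pads swing forward as they close: fully open they stand 13 mm farther back than shut.
Start: joints at [-74.714, 4.979, 10.078, 95.1, 0, 90], TCP at [0.145, -0.531, 0.231] pointing down, gripper open.
Joint ranges: [-179.16, 179.16], [-48.56, 103.87], [-65.8, 70.77], [-126.05, 130.52], [-82.76, 87.17], [-180, 180]. Speed limits (degrees/s): [127.2, 127.2, 147.25, 180, 180, 180].

## Interface

Orientations are given as [roll, pitch, yaw] about the fixed x, y, z axes, in that order (R = Rz(yaw) Ry(pitch) Rx(roll)).
In Python, from workcell import status, camera, bot gives the robot as it stands.
- The arm moves only by the shell command python3 -m jog 'ROWS' [OPENING] [FORCE]. ROWS is text: rows parted by semicolons, each of 4 numbers parted by spaces: the shift along the tool's x, y, z in mm, then the turn about the tool's x in degrees. A call has exactly 8 rows; each row is the pose to reach, as a shift and turn from the pose commanded when the call began, along the tool's axes at that moment; what a row does not reach only later rows make up. A row lasts 1/8 s, in which the tool goes at most 62.5 mm and 10.7 degrees, less where a joint would pass 70% of its speed; a pose out of reach is approached as far as the arm can. A call with a gripper value outside its range is refused whole. OPENING is the opening, from 0 (shut) to 1 (fully open), set as the call begins (- or left out, the last holds). The fingers move at their own pace and stop on an object; FORCE is the grip in N (left out, the last holds). Time passes only in rows, so rows that repeat a pose let the fingers close, or fill a call up. It gives the time, the measured TCP pose, the force and the opening at its end, in the units of the state.
- status.get_obs(): the state, without advancing time (a new reading comes with each control period).
- camera(name): name is "scene" or "top" or "wrist"; returns a dict with "color" (400x640x3 uint8, red, green, blue), "vfov" (degrees; the focal length in pixels is half the picture's height over the tangent of half this angle, whatever the lens; pixels are square), "cx", "cy" (the principal point, pixels), "D" ([k1, k2, p1, p2, k3] as OpenCV has them; the pictures are not rectified), "rvec" (rotation vector, rad) and "tvec" (3), from world to camera coordinates, as OpenCV has them. Camera axes: x right, y down, z forward; pixel columns grow to the right and rows downward; lengths in m; the calibration is good to about 2 mm. A picture is of the moment at which its call begins. There is no depth.
- bot.job_done(): hands the job in, once; it reports no verdict.
The state is a dict: "time": time; "q": joint angles; "qd": joint speeds; "joint_efforts": joint torques, N m; "ee_pos": TCP position; "tcp_rot": TCP orientation; "wrist_force": force on the tool from outside, world axes, zero at the start; "torque": the same for the moment, N m; "opening": finger opening in m.
Only numpy, scipy, OpenCV 4.12 (cv2) and the standard library are available. Lean on these libraries where they do the work, as an engineer would, in place of code of your own. Each camera call takes 0.05 s, during which the arm holds its last target. There are 200 camera calls.

## Working session

There is one attempt and no reset: what is moved stays moved. The work goes in short steps, Python scripts to look and compute and a shell command to move; the robot and the scene stay as the last step left them, time stands still between calls to the robot, and variables do not carry over. Pictures are saved under pics/ and viewed, about 8 in all and at most 12, crops included, and the job is handed in when it is done.

```bash
mkdir -p pics; cat > h.py <<'E'
import numpy as np, cv2
from workcell import status, camera, bot
def snap(n,f=None):
    c=camera(n)
    if f: cv2.imwrite('pics/'+f,c['color'][:,:,::-1])
    return c
def K(c):
    f=200/np.tan(np.radians(c['vfov'])/2); return np.array([[f,0,c['cx']],[0,f,c['cy']],[0,0,1.]])
def ray(c,px,z):
    R=cv2.Rodrigues(np.array(c['rvec'],float))[0]; t=np.array(c['tvec'],float).ravel()
    u=cv2.undistortPoints(np.array(px,float).reshape(-1,1,2),K(c),np.array(c['D'],float)).reshape(-1,2)
    d=np.c_[u,np.ones(len(u))]@R; o=-R.T@t
    return o+d*((z-o[2])/d[:,2])[:,None]
def proj(c,P):
    return cv2.projectPoints(np.array(P,float).reshape(-1,1,3),np.array(c['rvec'],float),np.array(c['tvec'],float),K(c),np.array(c['D'],float))[0].reshape(-1,2)
E
python3 - <<'E'
from h import *
ims=[]
for n in ['top','scene','wrist']:
    c=snap(n,n+'0.png'); R=cv2.Rodrigues(np.array(c['rvec'],float))[0]
    print(n,c['vfov'],-R.T@np.array(c['tvec']).ravel(),R[2])
print(status.get_obs(), bot.grasp_offset)
E
```

```text
top 50.78972247625805 [0.36305625 0.01065578 1.40714777] [ 0.13146594  0.00952765 -0.9912749 ]
scene 42.639430020983504 [ 1.85516928 -0.5435849   1.18071147] [-0.75898458  0.32345362 -0.56508421]
wrist 61.726401639120105 [ 0.21875304 -0.51038136  0.37291834] [-0.28998817 -0.07822947 -0.95382756]
{'time': 0.15, 'q': array([-7.47156624e+01,  5.00573424e+00,  1.00473238e+01,  9.51015763e+01,
        2.27117832e-03,  8.99997880e+01]), 'qd': array([-0.06430712, -0.05190465,  0.11952777,  0.03502141, -0.06342546,
        0.01269508]), 'joint_efforts': array([ 2.35819471e-04, -5.20761967e+01,  4.65044224e+01,  1.39737720e-02,
        1.20869331e-05, -2.51854942e-06]), 'ee_pos': array([ 0.14495044, -0.53037635,  0.23074984]), 'tcp_rot': array([-92.16847417,  89.93997038, 103.11607426]), 'wrist_force': array([-0.92164741,  0.08032975, -0.33718107]), 'torque': array([-0.01248707, -0.03560234,  0.00515222]), 'opening': 0.08532044783118682} 0.0187
```

View pics/top0.png

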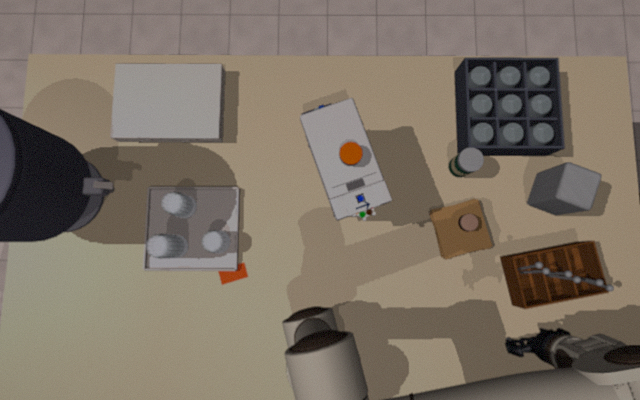

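View pics/scene0.png

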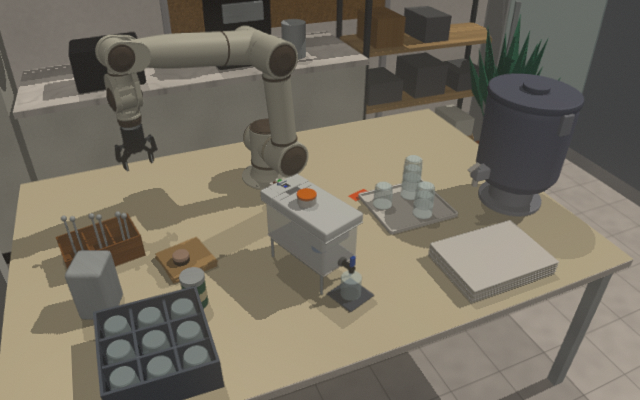

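The top view shows the tank lid around (347,157), with its wheel end towards the robot near (363,210). A blue dot shows near (360,198). Next I'll measure the lid's corners.

```bash
python3 - <<'E'
from h import *
c=snap('top'); im=c['color']
crop=im[85:235,285:405]; cv2.imwrite('pics/crop1.png',cv2.resize(crop[:,:,::-1],None,fx=4.5,fy=4,interpolation=cv2.INTER_CUBIC)) if 0 else cv2.imwrite('pics/crop1.png',cv2.resize(im[165:230,320:400,::-1],None,fx=8,fy=8,interpolation=cv2.INTER_CUBIC))
hsv=cv2.cvtColor(im,cv2.COLOR_RGB2HSV)
m=((hsv[...,1]<35)&(hsv[...,2]>125)).astype(np.uint8); 
w=np.zeros_like(m); w[85:235,285:405]=1; m&=w
m=cv2.morphologyEx(m,cv2.MORPH_CLOSE,np.ones((3,3)))
cs=cv2.findContours(m,cv2.RETR_EXTERNAL,cv2.CHAIN_APPROX_NONE)[0]
k=max(cs,key=cv2.contourArea); P=ray(c,k.reshape(-1,2),.27)[:,:2]
r=cv2.minAreaRect(cv2.convexHull((P*1000).astype(np.float32))); print(r); print(cv2.boxPoints(r)); print(proj(c,np.c_[cv2.boxPoints(r)/1000,[.27]*4]))
E
```

```text
((614.9144287109375, -54.47454833984375), (336.8477783203125, 160.3380889892578), 20.069177627563477)
[[ 429.20703   -36.968864]
 [ 484.22778  -187.57104 ]
 [ 800.6218    -71.98023 ]
 [ 745.6011     78.62195 ]]
[[338.81151516 226.97862844]
 [394.45744146 207.023579  ]
 [351.36163858  94.71573542]
 [297.51616421 113.41726942]]
```

View pics/crop1.png

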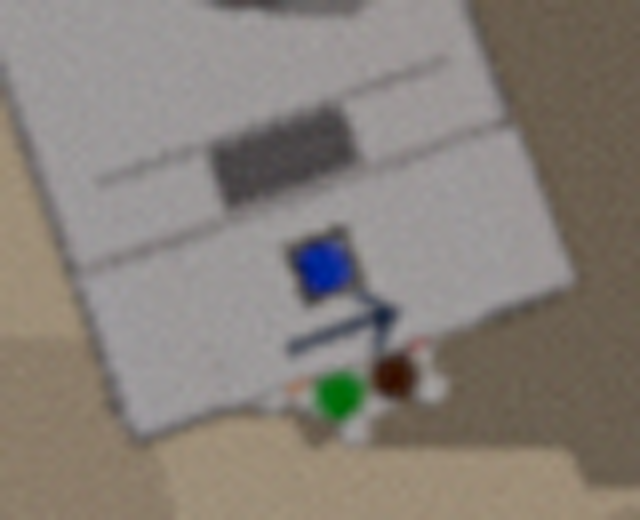

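The crop shows blue in the window, so it is set to Monday, at crop pixel (324,265). The near lid corners are at about (138,437) and (572,283). Green and brown dots are on the exposed edge, and the arrow points right, towards -y. That means four clicks are needed.

```bash
python3 - <<'E'
from h import *
c=snap('top'); cr=lambda u,v:((u+.5)/8-.5+320,(v+.5)/8-.5+165)
A=ray(c,[cr(138,437),cr(572,283),cr(324,265),cr(342,335)],.27)
print(A)
l,r=A[0],A[1]; print('width',np.linalg.norm(l-r), 'yaw',np.degrees(np.arctan2(-(r-l)[0]*-1,-(r-l)[1])))
yaw=np.radians(20.07); ex=np.array([np.cos(yaw),np.sin(yaw)]); ey=np.array([-ex[1],ex[0]])
# far edge along ex: from minAreaRect
far=(np.array([.8006,-.0720])+np.array([.7456,.0786]))/2
print('o from corners',(l+r)[:2]/2+.012*ex,'window',A[2][:2]-.0225*ex,'far',far-.300*ex)
# dots: white wheel lobes / green, brown centroid
im=c['color'].astype(int)
R,G,B=im[...,0],im[...,1],im[...,2]
for n,m in (('blue',(B>R+60)&(B>G+60)),('green',(G>R+50)&(G>B+50))):
    s=np.zeros_like(m); s[185:222,345:380]=m[185:222,345:380]; ys,xs=np.nonzero(s); p=ray(c,[(xs.mean(),ys.mean())],.27 if n=='blue' else .2655)[0]; print(n,len(xs),p)
    print(p[:2]-.0225*ex if n=='blue' else '')
s=snap('scene'); 
cv2.imwrite('pics/crop2.png',cv2.resize(s['color'][160:300,240:380,::-1],None,fx=4,fy=4,interpolation=cv2.INTER_CUBIC))
E
```

```text
[[ 0.45019641 -0.03155984  0.27      ]
 [ 0.50350659 -0.17869908  0.27      ]
 [ 0.50914634 -0.09467298  0.27      ]
 [ 0.48526826 -0.10062087  0.27      ]]
width 0.15649897777445423 yaw 19.916017361891424
o from corners [ 0.48812279 -0.10101144] window [ 0.48801268 -0.10239425] far [ 0.49131778 -0.09965038]
blue 26 [ 0.50829078 -0.09481138  0.27      ]
[ 0.48715712 -0.10253266]
green 21 [ 0.46510079 -0.10007271  0.2655    ]
```

View pics/crop2.png

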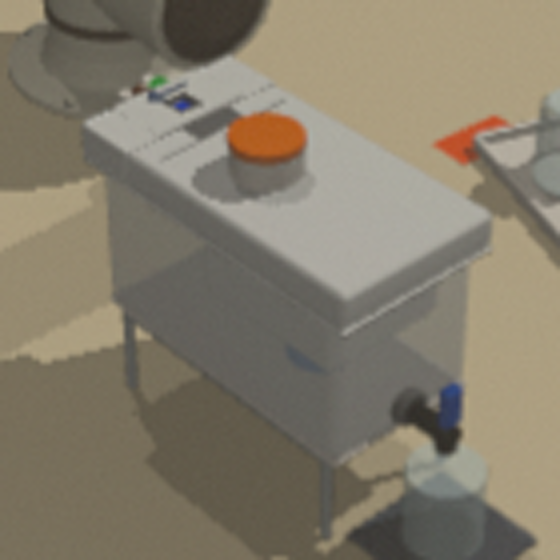

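The origin estimates agree to a few mm: O ≈ (0.488, -0.102), yaw ≈ 20°. The green dot is where the model predicts it for Monday. I'll use the shut fingertip pointing down and push with its leading corner. Next I work out the staging move.

```bash
cat >> h.py <<'E'
from scipy.spatial.transform import Rotation as Ro
O=np.array([.488,-.102]); YAW=20.
def w(x,y,z):  # tank mm -> world m
    a=np.radians(YAW); return np.array([O[0]+(x*np.cos(a)-y*np.sin(a))/1000,O[1]+(x*np.sin(a)+y*np.cos(a))/1000,z/1000])
def loc(p):
    a=np.radians(YAW); d=(np.array(p)[:2]-O)*1000; return np.array([d[0]*np.cos(a)+d[1]*np.sin(a),-d[0]*np.sin(a)+d[1]*np.cos(a)])
def tool():
    s=status.get_obs(); return np.array(s['ee_pos']),Ro.from_euler('xyz',s['tcp_rot'],degrees=True).as_matrix(),s
def shift(P): p,R,s=tool(); return np.round(R.T@(np.array(P)-p)*1000,1)
E
python3 - <<'E'
from h import *
p,R,s=tool(); print(R.round(3)); print('q',s['q'].round(1))
ty=np.degrees(np.arctan2(R[1,1],R[0,1])); tz=np.degrees(np.arctan2(R[1,2],R[0,2])); print('yaw tool y',ty,'z',tz)
for t in [(-110,40,300),(-80,40,300),(-80,40,252)]: print(t,w(*t).round(4),shift(w(*t)))
E
```

```text
[[-0.     0.264 -0.965]
 [ 0.    -0.965 -0.264]
 [-1.    -0.     0.   ]]
q [-74.7   5.   10.1  95.1  -0.   90. ]
yaw tool y -74.7159744725712 z -164.7159740431174
(-110, 40, 300) [ 0.371 -0.102  0.3  ] [ -68.8 -353.7 -330.9]
(-80, 40, 300) [ 0.3991 -0.0918  0.3   ] [ -68.8 -356.2 -360.8]
(-80, 40, 252) [ 0.3991 -0.0918  0.252 ] [ -20.8 -356.2 -360.8]
```

```bash
python3 - <<'E'
from h import *
c=camera('wrist'); cv2.imwrite('pics/w0.png',c['color'][:,:,::-1])
E
```

```text
(no output)
```

View pics/w0.png

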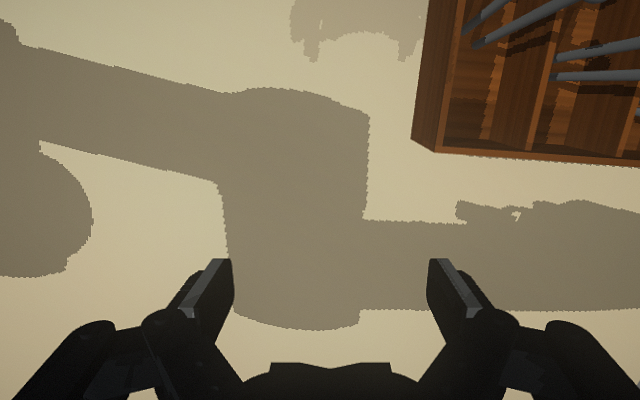

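The wrist camera sits on the tool's -z side, so it will look down on the wheel. I'm lifting and moving towards staging with the fingers shut.

```bash
python3 -m jog '-20 -20 -20 0;-40 -60 -60 0;-60 -105 -105 0;-69 -150 -150 0;-69 -195 -195 0;-69 -240 -242 0;-69 -285 -288 0;-69 -325 -328 0' 0 20
python3 -m jog '0 -10 -10 -8;0 -22 -22 -16;0 -31 -33 -22;0 -31 -33 -25;0 -31 -33 -25;0 -31 -33 -25;0 -31 -33 -25;0 -31 -33 -25'
python3 - <<'E'
from h import *
p,R,s=tool(); print(p,loc(p),'yaw -z',np.degrees(np.arctan2(-R[1,2],-R[0,2])),s['q'].round(1),s['opening'],s['time'])
c=snap('wrist','w1.png')
print('lobe,top,window',proj(c,[w(-33.3,8.9,265.5),w(0,0,265.5),w(22.5,0,270),p]))
E
```

```text
time: 1.35
ee_pos: [0.3736, -0.1334, 0.3005]
tcp_rot: [142.7, 89.9, -22.0]
wrist_force: [1.3, -1.2, -0.0]
opening: -0.0
time: 2.35
ee_pos: [0.3966, -0.0969, 0.3003]
tcp_rot: [151.3, 90.0, 11.5]
wrist_force: [-0.4, 0.3, -1.0]
opening: 0.0002
[ 0.39658153 -0.09685212  0.30029446] [-84.14458711  36.10438492] yaw -z 40.245716635040715 [-13.7 -12.    1.8 103.8   0.  126. ] 0.00021184393722537437 2.35
lobe,top,window [[409.93142206 166.92520712]
 [452.16540322 113.40733118]
 [475.89034675  69.39618901]
 [330.11268116 261.65684596]]
```

View pics/w1.png

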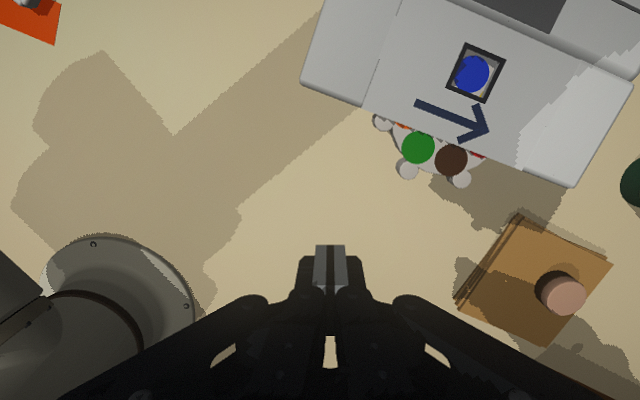

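The wrist view shows lobes at (408,169), (462,179) and (383,122), with the push lobe within 1 mm of its prediction. The window, showing blue, is at (475,74). The light pads of the shut tip span (315–347, 245). I'll work out the tip's geometry and refine the origin.

```bash
python3 - <<'E'
from h import *
p,R,s=tool(); c=snap('wrist')
for t in [(0,7,-11),(0,-7,-11),(0,14,-11),(0,14.5,0),(-10,7,-11),(-10,14,-11),(-20,14,-11),(0,7,-8),(-10,14,-8)]:
    print(t,proj(c,[p+R@(np.array(t)/1000)]).round(0))
for n,px in (('lobe',(408,169)),('lobe2',(462,179)),('lobe3',(383,122))): print(n,loc(ray(c,[px],.2655)[0]))
print('win',loc(ray(c,[(475.5,73)],.27)[0]), 'arrow',loc(ray(c,[(416,102)],.27)[0]),'corner',loc(ray(c,[(304,83)],.27)[0]),loc(ray(c,[(573,186)],.27)[0]))
cv2.imwrite('pics/tip.png',cv2.resize(c['color'][225:325,270:390,::-1],None,fx=5,fy=5,interpolation=cv2.INTER_CUBIC))
E
```

```text
(0, 7, -11) [[345. 240.]]
(0, -7, -11) [[315. 240.]]
(0, 14, -11) [[360. 240.]]
(0, 14.5, 0) [[361. 262.]]
(-10, 7, -11) [[346. 250.]]
(-10, 14, -11) [[362. 250.]]
(-20, 14, -11) [[365. 261.]]
(0, 7, -8) [[345. 246.]]
(-10, 14, -8) [[362. 256.]]
lobe [-34.68600194   9.43518206]
lobe2 [-29.50781925 -20.63812288]
lobe3 [-16.43557927  31.8366675 ]
win [20.97609735 -0.55091099] arrow [-1.62273166 21.01526913] corner [-12.46867448  76.14870229] [-11.53683102 -77.09485269]
```

View pics/tip.png

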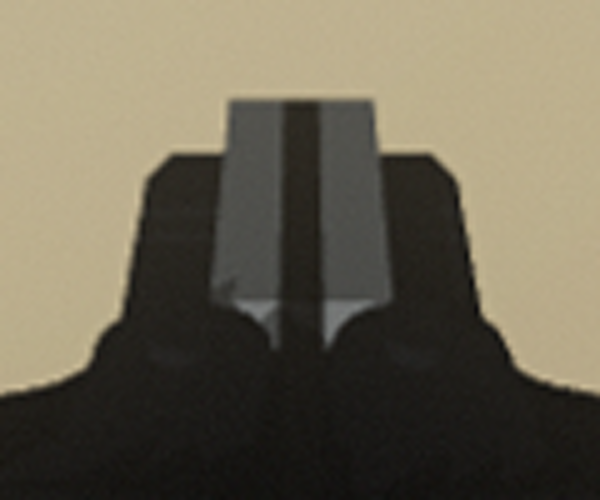

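The lowest ~10 mm of the tip is a 14 x 22 mm pad pair with wider backs above it. Lobes and window both put the axis about 1.2 mm nearer, so I correct the origin. I'm lowering in free air, then moving in to beside the lobe on its +y side.

```bash
sed -i 's/^O=.*/O=np.array([.4869,-.1024])/' h.py
python3 -m jog '15 0 0 0;30 0 0 0;42 0 0 0;46 0 0 0;46 5 -8 0;46 10 -17 0;46 14 -24 0;46 17 -29 0'
python3 - <<'E'
from h import *
p,R,s=tool(); print(p,loc(p),'yaw -z',np.degrees(np.arctan2(-R[1,2],-R[0,2]))-20,s['wrist_force'])
d=R.T@(w(0,-1,0)-w(0,0,0))*1000; print('per mm -y local:',d, 'per mm -x:',R.T@(w(-1,0,0)-w(0,0,0))*1000)
E
```

```text
time: 3.45
ee_pos: [0.4305, -0.0908, 0.2543]
tcp_rot: [-60.3, 90.0, 160.0]
wrist_force: [-0.8, -0.1, -0.4]
opening: 0.0001Traceback (most recent call last):
  File "<stdin>", line 2, in <module>
  File "h.py", line 21, in loc
    a=np.radians(YAW); d=(np.array(p)[:2]-O)*1000; return np.array([d[0]*np.cos(a)+d[1]*np.sin(a),-d[0]*np.sin(a)+d[1]*np.cos(a)])
                 ^^^
NameError: name 'YAW' is not defined
```

```bash
sed -i 's/^O=.*/O=np.array([.4869,-.1024]); YAW=20./' h.py
python3 -m jog '0 2 .7 0;0 5 1.8 0;0 8 2.9 0;0 11 4 0;0 13.5 4.9 0;0 16 5.8 0;0 18.8 6.9 0;0 18.8 6.9 0'
python3 - <<'E'
from h import *
p,R,s=tool(); print(p,loc(p),'yaw',np.degrees(np.arctan2(-R[1,2],-R[0,2]))-20,s['wrist_force'])
c=snap('wrist','w2.png')
cv2.imwrite('pics/w2c.png',cv2.resize(c['color'][60:300,270:530,::-1],None,fx=2.4,fy=2.4,interpolation=cv2.INTER_CUBIC))
E
```

```text
time: 4.45
ee_pos: [0.4359, -0.1099, 0.2542]
tcp_rot: [-42.1, 89.9, 178.1]
wrist_force: [-5.2, 0.7, 1.2]
opening: -0.0
[ 0.43588461 -0.10989574  0.25418084] [-50.50247699  10.40459667] yaw 20.27422454071612 [-5.18016024  0.71238439  1.18137356]
```

View pics/w2c.png

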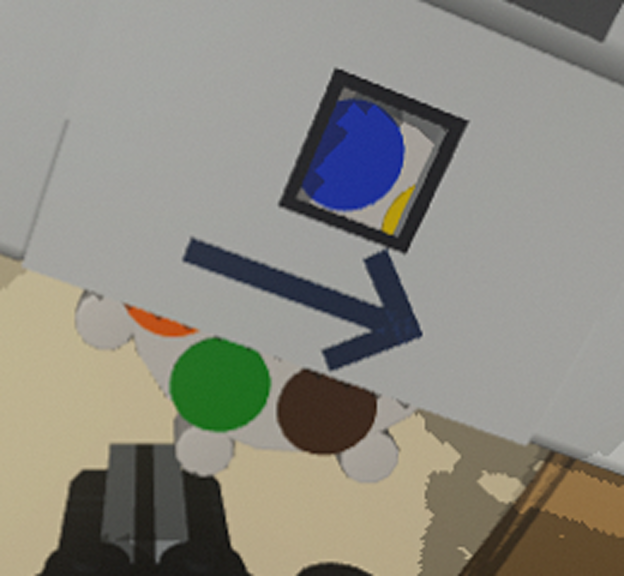

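The view shows blue shifted left in the window and yellow entering from the right. The tip's right corner is against the lobe at crop (205,448), so the wheel is turning forward. The force has a large radial part, so I'll check the contact geometry.

```bash
python3 - <<'E'
from h import *
p,R,s=tool(); c=snap('wrist')
f=s['wrist_force']; print('local force',[f[0]*np.cos(.349)+f[1]*np.sin(.349),-f[0]*np.sin(.349)+f[1]*np.cos(.349)],f[2])
for n,px in (('lobe',(205,449)),('lobe2',(369,455)),('lobe3',(105,319))):
    l=loc(ray(c,[(270+px[0]/2.4,60+px[1]/2.4)],.2655)[0]); print(n,l,np.hypot(*l),np.degrees(np.arctan2(l[1],-l[0])))
for z in (.2542,.258): print('padcorners',[loc(ray(c,[(270+x/2.4,60+y/2.4)],z)[0]).round(1) for x,y in ((187,445),(112,445))])
print('nominal',loc(p+R@np.array([0,.007,-.011])),loc(p+R@np.array([-.01,.014,-.011])),'cmd err? tcp',loc(p))
E
```

```text
local force [np.float64(-5.61819001716128), np.float64(2.1237412426918634)] 2.336098456361248
lobe [-34.40881349   4.75979636] 34.73646652978592 7.875785507360618
lobe2 [-25.3053717  -23.39058981] 34.45985386693435 -42.74822331896637
lobe3 [-17.67895618  29.67080024] 34.538411634491155 59.21195599498426
padcorners [array([-39.6,   5.6]), array([-44.7,  19.3])]
padcorners [array([-38. ,   6.4]), array([-42.9,  19.7])]
nominal [-37.73587386   7.67363481] [-35.2933988   1.101495 ] cmd err? tcp [-50.4800874   10.42763275]
```

Lobes measure 34.5 mm from the axis, so the localisation is excellent. The corner is about 3 mm too shallow, so I'll back off, go 2.5 mm deeper and push again.

```bash
python3 -m jog '0 -5 -2 0;0 -10 -3.7 0;0 -14.1 -5.2 0;0 -13.2 -7.5 0;0 -13.2 -7.5 0;0 -13.2 -7.5 0;0 -13.2 -7.5 0;0 -13.2 -7.5 0'
python3 -m jog '0 7.5 2.8 0;0 11.3 4.2 0;0 14.1 5.2 0;0 16.9 6.2 0;0 19.7 7.3 0;0 22.5 8.3 0;0 25.3 9.4 0;0 25.3 9.4 0'
cat >> h.py <<'E'
def chk(f=None):
    p,R,s=tool(); c=snap('wrist',f); F=s['wrist_force']
    print('t',s['time'],'loc',loc(p).round(1),'z',p[2].round(4),'F',F.round(1))
    im=c['color'].astype(int); H=cv2.cvtColor(c['color'],cv2.COLOR_RGB2HSV)
    # wheel dots: position angle about axis for each hue
    for n,lo,hi in (('blue',110,130),('yellow',22,32),('green',50,75),('orange',6,16),('red/brown',0,5)):
        m=((H[...,0]>=lo)&(H[...,0]<=hi)&(H[...,1]>150)&(H[...,2]>35)).astype(np.uint8)
        k,_,st,ce=cv2.connectedComponentsWithStats(m)
        for i in range(1,k):
            l=loc(ray(c,[ce[i]],.2655)[0])
            if st[i,4]>60 and np.hypot(*l)<42: print('  ',n,st[i,4],l.round(1),im[int(ce[i][1]),int(ce[i][0])])
E
python3 -c "
from h import *
chk('w3.png')"
```

```text
time: 5.55
ee_pos: [0.4338, -0.0949, 0.2543]
tcp_rot: [-116.3, 90.0, 103.9]
wrist_force: [0.4, 0.1, -0.5]
opening: 0.0001
time: 6.55
ee_pos: [0.4433, -0.1204, 0.2542]
tcp_rot: [153.3, 90.0, 13.6]
wrist_force: [-0.6, -1.2, -0.2]
opening: -0.0002
t 6.55 loc [-47.2  -2. ] z 0.2542 F [-0.6 -1.2 -0.2]
   yellow 1650 [22.  -0.4] [176 149   5]
   green 1126 [-21.3  -9.9] [ 28 105  27]
   orange 1218 [-21.3   9.6] [184  77  21]
```

One click is done: yellow is centred in the window and the force is about zero. I'll retract, return and push the same way for Wednesday.

```bash
python3 -m jog '0 -3.5 9.4 0;0 -6.9 18.8 0;0 -19 14 0;0 -32.2 9.4 0;0 -29 0 0;0 -25.3 -9.4 0;0 -25.3 -9.4 0;0 -25.3 -9.4 0'
python3 -m jog '0 7.5 2.8 0;0 11.3 4.2 0;0 14.1 5.2 0;0 16.9 6.2 0;0 19.7 7.3 0;0 22.5 8.3 0;0 25.3 9.4 0;0 25.3 9.4 0'
python3 -c "
from h import *
chk('w4.png')"
```

```text
time: 7.6
ee_pos: [0.434, -0.0949, 0.254]
tcp_rot: [-48.3, 90.0, 172.0]
wrist_force: [0.1, 0.7, 0.3]
opening: -0.0001
time: 8.6
ee_pos: [0.4432, -0.1204, 0.2542]
tcp_rot: [159.7, 90.0, 20.0]
wrist_force: [0.5, -0.6, 0.5]
opening: 0.0002
t 8.6 loc [-47.2  -2. ] z 0.2542 F [ 0.5 -0.6  0.5]
   orange 1172 [-21.4  -9.9] [185  75  16]
   red/brown 1607 [22.  -0.4] [160  32  30]
```

Red (Wednesday) is centred in the window. The same stroke again should bring Thursday.

```bash
python3 -m jog '0 -3.5 9.4 0;0 -6.9 18.8 0;0 -19 14 0;0 -32.2 9.4 0;0 -29 0 0;0 -25.3 -9.4 0;0 -25.3 -9.4 0;0 -25.3 -9.4 0'
python3 -m jog '0 7.5 2.8 0;0 11.3 4.2 0;0 14.1 5.2 0;0 16.9 6.2 0;0 19.7 7.3 0;0 22.5 8.3 0;0 25.3 9.4 0;0 25.3 9.4 0'
python3 -c "
from h import *
chk('w5.png')"
```

```text
time: 9.65
ee_pos: [0.434, -0.0949, 0.2541]
tcp_rot: [-47.2, 90.0, 173.1]
wrist_force: [-0.1, -0.2, 1.3]
opening: 0.0003
time: 10.65
ee_pos: [0.4433, -0.1204, 0.2542]
tcp_rot: [152.7, 90.0, 13.0]
wrist_force: [-1.4, -0.5, -0.2]
opening: 0.0005
t 10.65 loc [-47.2  -1.9] z 0.2542 F [-1.4 -0.5 -0.2]
   blue 1197 [-21.3   9.6] [ 34  50 153]
```

Blue now sits at (-21, 9.6), which is where it should be on Thursday; my hue mask misses dark brown. I'll return to the start of the stroke, let it settle, and look before the last click.

```bash
python3 -m jog '0 -3.5 9.4 0;0 -6.9 18.8 0;0 -19 14 0;0 -32.2 9.4 0;0 -29 0 0;0 -25.3 -9.4 0;0 -25.3 -9.4 0;0 -25.3 -9.4 0'
python3 -c "
from h import *
chk('w6.png')"
```

```text
time: 11.7
ee_pos: [0.434, -0.0949, 0.254]
tcp_rot: [-46.3, 90.0, 174.0]
wrist_force: [0.5, -0.5, 0.5]
opening: 0.0
t 11.7 loc [-47.2  25.2] z 0.254 F [ 0.5 -0.5  0.5]
   blue 1131 [-21.3   9.5] [ 36  51 153]
```

View pics/w6.png

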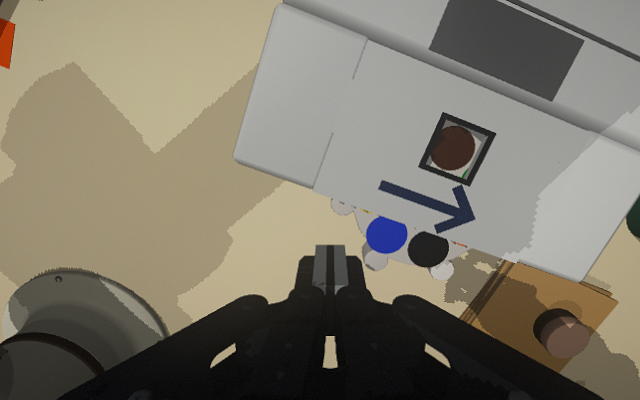

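Brown (Thursday) is in the window at (454,148). Blue and black are on the exposed edge, and the tip stands free of the lobe at (375,260). Now the last click, then straight back clear of the wheel.

```bash
python3 -m jog '0 7.5 2.8 0;0 11.3 4.2 0;0 14.1 5.2 0;0 16.9 6.2 0;0 19.7 7.3 0;0 22.5 8.3 0;0 25.3 9.4 0;0 25.3 9.4 0'
python3 -m jog '0 -3.5 9.4 0;0 -6.9 18.8 0;0 -10.4 28 0;0 -14 38 0;0 -14 38 0;0 -14 38 0;0 -14 38 0;0 -14 38 0'
python3 -c "
from h import *
chk('w7.png'); snap('top','top7.png')
a=cv2.imread('pics/top0.png').astype(int);b=cv2.imread('pics/top7.png').astype(int)
cv2.imwrite('pics/pair.png',cv2.hconcat([cv2.imread('pics/w7.png')[:300,200:600],cv2.imread('pics/top7.png')[40:340,130:530]]))"
```

```text
time: 12.75
ee_pos: [0.4433, -0.1203, 0.2542]
tcp_rot: [153.7, 90.0, 14.0]
wrist_force: [0.3, -1.1, -0.2]
opening: 0.0004
time: 13.75
ee_pos: [0.4051, -0.134, 0.2542]
tcp_rot: [-61.9, 90.0, 158.4]
wrist_force: [0.0, -0.0, 0.4]
opening: 0.0002
t 13.75 loc [-87.6  -1.7] z 0.2542 F [ 0.  -0.   0.4]
   blue 1554 [-20.9 -10.1] [ 39  52 150]
   yellow 1650 [-20.9   9.5] [181 154   8]
   green 1643 [20.8 -0.9] [ 19 105  27]
   red/brown 75 [-13.4  21.7] [103  39  34]
```

View pics/pair.png

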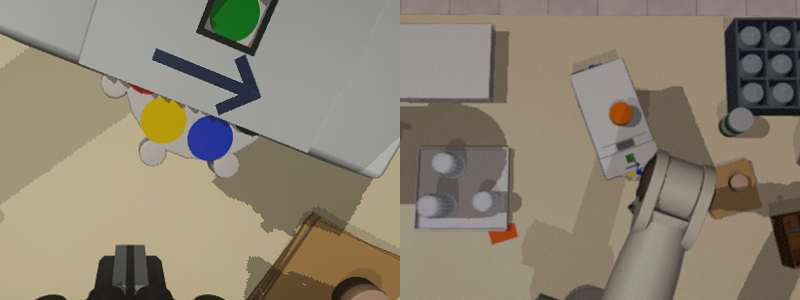

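Green is centred in the window and the gripper is 40 mm clear of the wheel. The tumblers, tub, tin, cake and napkins stand where they did. I'm handing in.

```bash
python3 -c "
from workcell import bot
print(bot.job_done())"
```

```text
the job is handed in; nothing more can be done
None
```

The wheel is on Friday: green is centred in the window, and I handed the job in at about 14 s of the 45 s allowed. It started on Monday, and I turned it forward four clicks with the shut fingertip.

- **Stops on the way:** it settled on Tuesday, Wednesday and Thursday in turn. I saw brown (Thursday) at rest in the window before the last push.
- **First push:** my first stroke touched the lobe too shallowly and turned the wheel only about 7°, with about 6 N at the wrist. I backed off, went 2.5 mm deeper, and each push after that gave exactly one click.
- **Final checks:** the green dot measured within about 2 mm of the window's centre. The gripper is about 40 mm clear of the wheel, with no force at the wrist.
- **Bystanders:** in the last top view they look unmoved; I compared that by eye and did not measure each one.
- **Disagreement:** my first estimate of the wheel's axis from the overhead camera was about 1.2 mm off the close-up view, so I used the close-up correction. My colour check also missed the dark brown dot, so I confirmed Thursday from the picture.

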